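# Open a push-and-turn safety cap in the bench holder and hold the cap over the bottle

## Task

A colleague with a pipette needs the square white bottle opened: stand it in the bench holder, turned so that its flat sides go down between the walls of the square pocket and it rests on the pocket's floor. There, push the safety cap down, twist it anticlockwise (seen from above) past its stops while it is held down, and lift it off, leaving the bottle in the holder. Finish with the gripper still holding the cap level and still over the open mouth, about 5 to 10 cm above it; keep the bottle upright all along and leave the beaker, the amber bottle and the timer where they are.

Things in the scene. Friction and masses are not known exactly. Their poses are not given: they have to be found in the camera images.
- bottle: Square white plastic bottle standing upright on the table, 56 x 56 mm (corner radius 9 mm), 0.17 to 0.34 kg, closed by the cap, by which it can be carried. Origin: centre of its underside; z up its axis, x and y square to its flat sides (plain paper label on the -x side); yaw varies. Body 90 mm high, shoulder up to 104 mm, with cap 139.5 mm.
- mouth (a point): Centre of the rim of the bottle's round neck (30 mm across), 128 mm above the bottle's underside, axes as the bottle. Three lugs on the neck hold three inward tabs of the cap: each has a roof over the tab, a stop clockwise of it and a 3.5 mm deep hook anticlockwise of it.
- cap: Grey round ribbed push-and-turn cap, 48 mm across, 31.5 mm high, upright sides, turn arrows moulded on its top, 40 g; gripped across its sides from above. Origin: centre of its skirt's lower edge, z up; closed, it lies 108 mm above the bottle's underside, x along the bottle's x, with about 1 mm of play.
- cap_top (a point): Centre of the cap's flat top, 31.5 mm above its skirt's lower edge. Unpressed, the cap turns only some 6 degrees. Pressed down 3.5 mm or more (best to the bottom, 5.2 mm) and turned anticlockwise seen from above, it is clear of the hooks from 36 degrees on and meets the next stops at 84: turn about 60, then lift straight up; free of the lugs after 15 mm.
- liner (a joint): Sprung liner inside the cap, on the bottle's rim: 0 closed, grows to 0.0052 m (bottom) as the cap is pushed down, -0.0025 m when the cap is off. It pushes the cap up with 5 N when closed, 1.3 N more per mm: 9.5 N at 3.5 mm, 11.7 N at the bottom.
- holder: Grey bottle holder fixed to the table: block 84 x 84 mm, top 50 mm above the table, with a square pocket open at the top, on a steel base plate 122 (along its x) x 86 x 6 mm with four screws. Origin: centre of its underside, z up, x and y square to the pocket's walls. Yaw varies.
- pocket_floor (a point): Centre of the pocket's floor, 8 mm above the table, axes as the holder. Pocket 60 x 60 mm: 2 mm clearance on each side of the bottle, which fits in any of the four quarter turns; walls 12 mm thick, 45 degree lead-in bevels in the top 7 mm.
- beaker: Bystander: clear beaker, 56 mm across, 69 mm high, loose on the table behind the work. Origin at the centre of its underside.
- amber_bottle: Bystander: small round amber bottle with black cap, 50 mm across, 89 mm high, loose on the table behind the work. Origin at the centre of its underside.
- timer: Bystander: flat white lab timer with three buttons, 66 x 66 x 19 mm, loose on the table at the left of the work. Origin at the centre of its underside.
Not all that is in view belongs to the job. What is shaped like the holder but red is not meant. There is more than one size of the cap; the job needs the smaller.

How it is judged:
By the outcome, as a careful person would: the job done as asked, in the order asked, and still so for the second after the job is handed in, while the arm keeps its last pose, push and grip.
It also fails if it takes over 45 s, if anything falls off the work surface, if the arm or the gripper's body presses on something with over 40 N, if the wrist force passes 120 N, or if a joint passes its speed limit or range.

## Robot

A 6-joint arm with a two-finger parallel gripper is mounted at the origin on a cart in front of the work surface, level with it; the furniture and walls round the work are solid. World frame = base frame: x ahead of the robot, y to its left, z up, the work surface at z = 0. Lengths are in m, angles in rad, forces in N, time in s.
With the tool pointing down it reaches from about 0.275 to 0.825 m from the base axis. Payload 5.2 kg.
Tool frame: the origin (TCP) lies midway between the tips of the shut fingers; the grasp point (between the pads) lies 19 mm behind it (ctrl.tcp_to_grasp is the distance from the TCP to the grasp point, in m); y points along the fingers, x is the direction in which the jaws open and shut, and the axes are right-handed (so a half turn about y gives the same grasp; the last joint's range is limited). The gripper opens to 93 mm and grips with 3 to 60 N. Pads are 15 mm wide; open, the fingers measure 128 mm over their backs; the gripper's body (75 mm by 188 mm) begins 65 mm behind the grasp point.
Start: joints at [1.098, 0.259, 1.535, -0, 1.348, -0.203], TCP at [0.147, 0.53, 0.219] pointing down, gripper open.
Joint ranges: [-3.14, 3.14], [-0.91, 2.08], [0.19, 2.58], [-1.22, 4.36], [0.22, 2.71], [-3.12, 3.12]. Speed limits (rad/s): [2.57, 2.57, 3.14, 3.14, 3.14, 3.14].

## Interface

Orientations are given as [roll, pitch, yaw] about the fixed x, y, z axes, in that order (R = Rz(yaw) Ry(pitch) Rx(roll)).
In Python, from cell import ctrl gives the robot as it stands.
- The arm moves only by the tool drive_tool, never from a script. Its argument "targets" is a list of rows, each an object with "linear": the shift along the tool's x, y, z in cm, a list of three; "turn": the turn, a rotation vector about the tool's x, y, z in degrees, a list of three; "jaw": the closure, from 0 (fully open) to 1 (shut). In form: [{"linear": [x, y, z], "turn": [ax, ay, az], "jaw": jaw}, ...]. A call has 1 to 5 rows; each row shifts and turns the commanded pose from where the row before left it, along the tool's axes as they then stand; what a row does not reach is not made up. A row lasts 1/8 s, in which the tool goes at most 62.5 mm and 10.7 degrees, less where a joint would pass 70% of its speed; a pose out of reach is approached as far as the arm can. A call with a gripper value outside its range is refused whole. The fingers move at their own pace and stop on an object; "force" is the grip in N (left out, the last holds). Time passes only in rows, so rows that do not move let the fingers close. It gives the time, the measured TCP pose, the force and the opening at its end, in the units of the state.
- ctrl.observe(): the state, without advancing time (a new reading comes with each control period).
- ctrl.read_camera(name): name is "scene" or "side" or "wrist"; returns (picture, depth): 400x640x3 uint8, red, green, blue; 400x640 float32, m along the optical axis (not along the pixel's ray), 0 where there is no reading.
- ctrl.camera_params(name): a dict with "camera_matrix" (3x3 intrinsics, pixels), "T" (4x4, takes a point from camera to world coordinates). Camera axes: x right, y up, looking along -z (the intrinsics and any distortion apply to the point x, -y, -z); pixel columns grow to the right and rows downward; lengths in m; the calibration is good to about 2 mm. The wrist camera is an equidistant fisheye: a pixel r from the principal point sees the ray r / f radians off the axis. A picture is of the moment at which its call begins: read the wrist's pose just before it. camera_params takes no time and is no camera call; for the wrist camera it gives the pose at the moment of the call.
- ctrl.job_done(): hands the job in, once; it reports no verdict.
Trained networks look in the newest picture that a camera, given by its name, has taken for a name from the list of things; names that differ only in an ending like _2 or _b are one class to them, and where a whole thing is asked for, a point or a joint stands for the part that bears it (a point fixed in the world has none). Each returns a list of dicts, best first, with "conf" (0 to 1); they miss things now and then, are a little off and sometimes report something else, mostly with a low value. They report only what shows in the picture. A call takes as long as a camera call. They do not tell look-alikes from the thing itself.
- ctrl.spot_in(camera, thing): "point" ([x, y, z] in m, in world coordinates, good to about 4 mm: the middle of the surface that is visible of it).
- ctrl.mark_of(camera, thing): "point" ([x, y, z] in m, in world coordinates, good to about 4 mm: a listed point, or the origin of a listed thing).
The state is a dict: "time": time; "joint_positions": joint angles; "qvel": joint speeds; "effort": joint torques, N m; "position": TCP position; "tcp_rot": TCP orientation; "contact_force": force on the tool from outside, world axes, zero at the start; "wrist_torque": the same for the moment, N m; "grip_width": opening from 0.0 (shut) to 1.0 (fully open).
Only numpy, scipy, OpenCV 4.12 (cv2) and the standard library are available. Lean on these libraries where they do the work, as an engineer would, in place of code of your own. Each camera call takes 0.05 s, during which the arm holds its last target. There are 200 camera calls.

## Working session

There is one attempt and no reset: what is moved stays moved. The work goes in short steps, Python scripts to look and compute and a tool call to move; the robot and the scene stay as the last step left them, time stands still between calls to the robot, and variables do not carry over. Pictures are saved under pics/ and viewed, about 8 in all and at most 12, crops included, and the job is handed in when it is done.

Besides the shell and the picture viewer there is one more tool, called after "Request:" as name([rows], argument=value, ...), one row to a line, values as JSON. drive_tool: Moves the arm, as the interface text tells. Its arguments: {"type":"object","properties":{"targets":{"type":"array","items":{"type":"object","properties":{"linear":{"type":"array","items":{"type":"number"}},"turn":{"type":"array","items":{"type":"number"}},"jaw":{"type":"number"}}}},"force":{"type":"number"}},"required":["targets"]}

```bash
mkdir -p pics; cat > h.py <<'E'
import numpy as np, cv2
from cell import ctrl
def px(name,P):
    c=ctrl.camera_params(name);T=np.array(c["T"]);K=np.array(c["camera_matrix"])
    q=np.linalg.inv(T)@np.r_[P,1];x,y,z=q[0],-q[1],-q[2]
    return (K@[x/z,y/z,1])[:2]
def cloud(name,d):
    c=ctrl.camera_params(name);T=np.array(c["T"]);K=np.array(c["camera_matrix"])
    v,u=np.mgrid[:d.shape[0],:d.shape[1]]
    x=(u-K[0,2])/K[0,0];y=(v-K[1,2])/K[1,1]
    if name=="wrist":
        r=np.hypot(x,y)+1e-9;s=np.tan(r)/r;x,y=x*s,y*s
    P=np.stack([x*d,-y*d,-d,np.ones_like(d)],-1)
    return (P@T.T)[...,:3]
E
python3 - <<'E'
from h import *
np.set_printoptions(precision=4,suppress=True)
o=ctrl.observe();print(o)
for n in("scene","side"):
    p,d=ctrl.read_camera(n);cv2.imwrite(f"pics/{n}0.png",p[...,::-1]);np.savez(f"{n}0.npz",p=p,d=d)
    for t in("bottle","cap","holder","pocket_floor","cap_top","beaker","amber_bottle","timer"):
        for r in ctrl.mark_of(n,t): print(n,t,round(r["conf"],2),np.array(r["point"]),px(n,r["point"]).round())
E
```

```text
{'time': 0.0, 'joint_positions': array([ 1.0982,  0.2593,  1.5361,  0.    ,  1.348 , -0.2028]), 'qvel': array([ 0.0006, -0.0006, -0.0006, -0.0015, -0.0009, -0.0004]), 'effort': array([  0.0001, -43.7319, -28.4004,   0.0718,   0.0415,  -0.0001]), 'position': array([0.1463, 0.5296, 0.2178]), 'tcp_rot': array([-1.5704,  0.0018,  1.301 ]), 'contact_force': array([-0.2141,  0.6246,  0.7066]), 'wrist_torque': array([ 0.021 , -0.0497, -0.0349]), 'grip_width': 1.0019737994183846}
scene bottle 0.93 [ 0.5826  0.2681 -0.0037] [305. 251.]
scene cap 0.9 [ 0.399   0.0102 -0.0005] [417. 203.]
scene cap 0.62 [0.5874 0.2611 0.1078] [303. 219.]
scene cap 0.53 [0.5471 0.0491 0.006 ] [358. 191.]
scene holder 0.73 [0.545  0.0492 0.0014] [358. 193.]
scene holder 0.59 [ 0.3852  0.192  -0.    ] [396. 259.]
scene pocket_floor 0.66 [0.5484 0.0464 0.0076] [358. 190.]
scene pocket_floor 0.57 [0.385  0.1862 0.0039] [397. 256.]
scene cap_top 0.93 [0.3943 0.0108 0.0416] [421. 193.]
scene beaker 0.85 [ 0.7194  0.1368 -0.0002] [283. 192.]
scene amber_bottle 0.97 [ 0.7179  0.2838 -0.0042] [252. 234.]
scene timer 0.84 [0.4324 0.3899 0.0007] [340. 323.]
side bottle 0.58 [ 0.5821  0.2641 -0.0033] [319. 224.]
side cap 0.88 [0.5869 0.2653 0.1097] [322. 185.]
side cap 0.63 [0.3964 0.0118 0.002 ] [229. 286.]
side holder 0.65 [ 0.3909  0.19   -0.0045] [242. 240.]
side holder 0.58 [ 0.5416  0.0463 -0.0058] [301. 278.]
side holder 0.46 [0.5412 0.049  0.0116] [301. 271.]
side pocket_floor 0.71 [0.5415 0.0464 0.0073] [301. 273.]
side pocket_floor 0.71 [0.3898 0.1868 0.0099] [241. 236.]
side cap_top 0.87 [0.5809 0.2657 0.1385] [319. 175.]
side cap_top 0.7 [0.3926 0.0051 0.0416] [224. 272.]
side beaker 0.72 [0.7197 0.1401 0.0041] [379. 249.]
side amber_bottle 0.7 [ 0.7142  0.2777 -0.0007] [368. 221.]
side timer 0.78 [0.436  0.3894 0.0023] [269. 200.]
```

View pictures.

View pics/scene0.png

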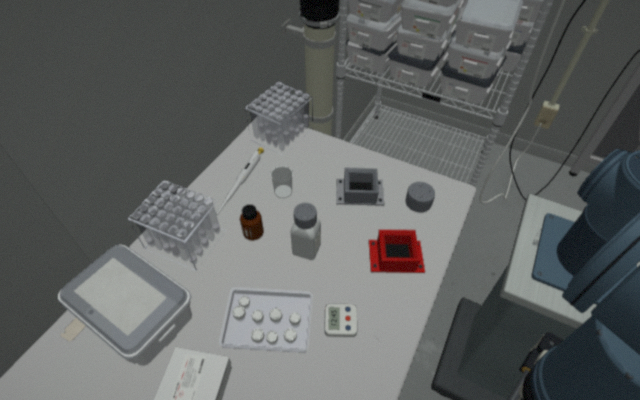

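View pics/side0.png

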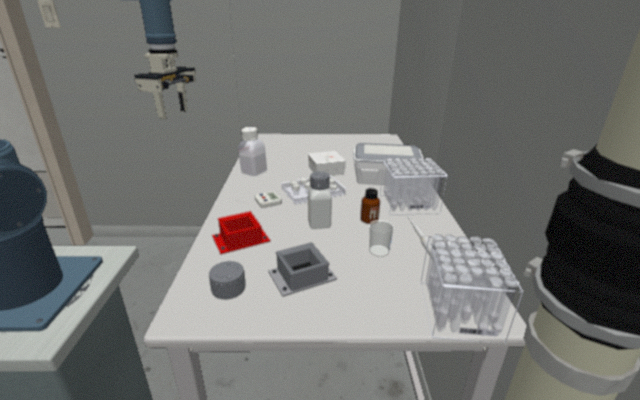

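Scene: the grey holder is at (360,188) and its red look-alike at (397,250). The capped white bottle is at (305,230). A loose, larger cap lies at (420,197). In the side view another white bottle with a white cap stands at (252,155). The grey holder and the bottle with the grey cap fit the description. Next I measure their yaws and confirm in one crop.

```bash
python3 - <<'E'
from h import *
np.set_printoptions(precision=4,suppress=True)
H=np.array([.545,.047]);B=np.array([.583,.266]);hp=[];cp=[];bp=[];pl=[]
ims=[]
for n,c in(("scene",(335,210)),("side",(310,230))):
    f=np.load(n+"0.npz");C=cloud(n,f["d"]);C=C[f["d"]>0]
    m=np.hypot(*(C[:,:2]-H).T)<.085
    hp.append(C[m&(abs(C[:,2]-.05)<.004)]);pl.append(C[m&(abs(C[:,2]-.006)<.0025)])
    m=np.hypot(*(C[:,:2]-B).T)<.06
    cp.append(C[m&(abs(C[:,2]-.1395)<.004)]);bp.append(C[m&(C[:,2]>.015)&(C[:,2]<.08)])
    print(n,len(hp[-1]),len(cp[-1]),len(bp[-1]))
    x,y=c;ims.append(cv2.resize(f["p"][y-67:y+67,x-90:x+90,::-1],(540,402) if 0 else (400,298),interpolation=2))
    q=hp[-1][:,:2].astype(np.float32);print("hold",cv2.minAreaRect(q*1000))
    print("captop",cp[-1].mean(0),cp[-1].min(0),cp[-1].max(0))
    b=bp[-1][:,:2].astype(np.float32);print("body",cv2.minAreaRect(b*1000),b.min(0),b.max(0))
cv2.imwrite("pics/crop.png",np.hstack(ims))
from scipy.optimize import minimize
b=np.vstack(bp)[:,:2]
def cost(p):
    c,s=np.cos(p[2]),np.sin(p[2]);q=(b-p[:2])@np.array([[c,-s],[s,c]])
    a=np.abs(q)-.019;sd=np.hypot(*np.maximum(a,0).T)+np.minimum(a.max(1),0)-.009
    return np.sum(np.minimum(abs(sd),.006))/len(b)*1e3
for off in(0,):
    r=min((minimize(cost,[*B,y],method="Nelder-Mead",options=dict(initial_simplex=[[*B,y],[B[0]+.01,B[1],y],[B[0],B[1]+.01,y],[*B,y+.3]])) for y in np.arange(0,1.57,.2)),key=lambda r:r.fun)
    print("bottle fit",r.x,np.degrees(r.x[2]),r.fun)
E
```

```text
scene 361 353 490
hold ((543.462158203125, 46.275360107421875), (84.08594512939453, 86.06339263916016), 25.4515438079834)
captop [0.5814 0.2643 0.1397] [0.5581 0.2388 0.1355] [0.6048 0.2872 0.1435]
body ((568.62548828125, 276.9361267089844), (69.2833480834961, 34.98872375488281), 46.71474075317383) [0.5506 0.2397] [0.6049 0.2942]
side 504 150 518
hold ((542.5243530273438, 46.183982849121094), (84.74777221679688, 86.22244262695312), 25.79252815246582)
captop [0.5807 0.2591 0.1398] [0.5578 0.2375 0.1355] [0.6048 0.2853 0.1425]
body ((577.0247802734375, 241.49330139160156), (30.60053825378418, 62.6920051574707), 71.11053466796875) [0.5523 0.2303] [0.6111 0.2661]
bottle fit [0.5818 0.2631 0.1402] 8.032364065999241 1.0551080293658412
```

View pics/crop.png

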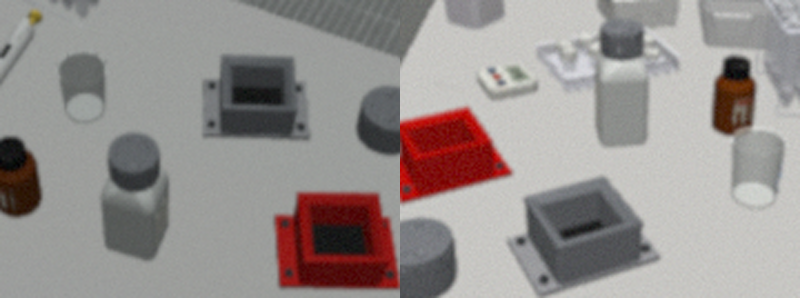

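The crop confirms the grey holder, the small-capped bottle and the loose large cap. Holder: (0.543, 0.046), yaw 25.6°. Bottle: (0.5815, 0.263), yaw about 8°. I now move above the bottle.

Request:
drive_tool([
  {"linear": [-1.41, 0, -4.9], "turn": [0, 0, 0], "jaw": 0},
  {"linear": [-1.41, 0, -4.9], "turn": [0, 0, 0], "jaw": 0},
  {"linear": [-1.41, 0, -4.9], "turn": [0, 0, 0], "jaw": 0},
  {"linear": [-1.41, 0, -4.9], "turn": [0, 0, 0], "jaw": 0},
  {"linear": [-1.41, 0, -4.9], "turn": [0, 0, 0], "jaw": 0},
], force=45)

```text
time: 1.52
position: [0.3653, 0.3959, 0.2188]
tcp_rot: [-1.571, -0.0, 1.301]
contact_force: [-0.5, 1.4, -0.3]
grip_width: 0.998
```

Request:
drive_tool([
  {"linear": [-1.41, 0, -4.9], "turn": [0, 0, 0], "jaw": 0},
  {"linear": [-1.41, 0, -4.9], "turn": [0, 0, 0], "jaw": 0},
  {"linear": [-1.41, 0, -4.9], "turn": [0, 0, 0], "jaw": 0},
  {"linear": [-1.41, 0, -4.9], "turn": [0, 0, 0], "jaw": 0},
  {"linear": [-1.41, 0, -4.9], "turn": [0, 0, 0], "jaw": 0},
])

```text
time: 2.15
position: [0.5826, 0.2626, 0.2187]
tcp_rot: [-1.571, -0.0, 1.301]
contact_force: [0.7, 0.2, 0.4]
grip_width: 1.002
```

Request:
drive_tool([
  {"linear": [0, 0, 0], "turn": [0, 0, 0], "jaw": 0},
  {"linear": [0, 0, 0], "turn": [0, 0, 0], "jaw": 0},
])

```text
time: 2.4
position: [0.5808, 0.2636, 0.2182]
tcp_rot: [-1.57, 0.0, 1.3]
contact_force: [-0.1, -0.2, -0.0]
grip_width: 1.004
```

```bash
cat >> h.py <<'E'
def topfit(n,B,lo,hi,rad):
    p,d=ctrl.read_camera(n);C=cloud(n,d);m=(d>0)&(np.hypot(C[...,0]-B[0],C[...,1]-B[1])<rad)&(C[...,2]>lo)&(C[...,2]<hi)
    return p,d,C,m
E
python3 - <<'E'
from h import *
np.set_printoptions(precision=4,suppress=True)
o=ctrl.observe();print(o["time"],o["position"],o["tcp_rot"])
print(ctrl.camera_params("wrist"))
p,d,C,m=topfit("wrist",(.5815,.263),.130,.150,.05);print(m.sum())
q=C[m];print(q.mean(0),q.min(0),q.max(0),cv2.minEnclosingCircle((q[:,:2]*1000).astype(np.float32)))
cv2.imwrite("pics/w1.png",p[...,::-1])
for t in("cap","cap_top","bottle"):
    for r in ctrl.mark_of("wrist",t): print(t,r)
E
```

```text
2.4 [0.5808 0.2636 0.2182] [-1.5695  0.0002  1.3004]
{'camera_matrix': array([[309.7069,   0.    , 317.2616],
       [  0.    , 309.7069, 192.648 ],
       [  0.    ,   0.    ,   1.    ]]), 'T': array([[ 0.268 , -0.9264, -0.2646,  0.5059],
       [ 0.9634,  0.2579,  0.0732,  0.2841],
       [ 0.0004, -0.2745,  0.9616,  0.3834],
       [ 0.    ,  0.    ,  0.    ,  1.    ]])}
2605
[0.5786 0.2656 0.1387] [0.5551 0.2414 0.1301] [0.6042 0.2897 0.1412] ((579.7554931640625, 265.2598571777344), 24.855796813964844)
cap {'point': [0.4004, 0.0042, 0.0026], 'conf': 0.68}
cap {'point': [0.5769, 0.267, -0.0009], 'conf': 0.57}
cap {'point': [0.5743, 0.2636, 0.1089], 'conf': 0.56}
cap_top {'point': [0.58, 0.2617, 0.1369], 'conf': 0.78}
cap_top {'point': [0.3977, 0.0061, 0.047], 'conf': 0.67}
bottle {'point': [0.5787, 0.266, 0.0009], 'conf': 0.71}
```

View pics/w1.png

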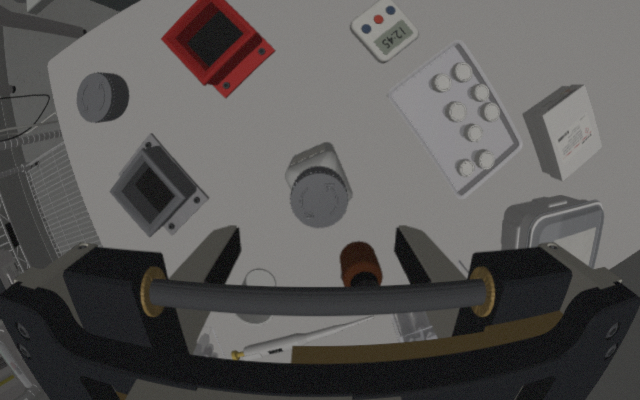

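Wrist view: the cap is at (320,195), centred between the fingers at about (0.580, 0.265). I descend and grip.

Request:
drive_tool([
  {"linear": [0.1, 3, 0.1], "turn": [0, 0, 0], "jaw": 0},
  {"linear": [0, 3, 0], "turn": [0, 0, 0], "jaw": 0},
  {"linear": [0, 2.5, 0], "turn": [0, 0, 0], "jaw": 0},
  {"linear": [0, 2, 0], "turn": [0, 0, 0], "jaw": 0},
  {"linear": [0, 0, 0], "turn": [0, 0, 0], "jaw": 0},
])

```text
time: 3.22
position: [0.5787, 0.2653, 0.1122]
tcp_rot: [-1.568, 0.002, 1.302]
contact_force: [-0.3, 0.4, 0.3]
grip_width: 0.997
```

Request:
drive_tool([
  {"linear": [0, 0, 0], "turn": [0, 0, 0], "jaw": 0.4},
  {"linear": [0, 0, 0], "turn": [0, 0, 0], "jaw": 0.6},
  {"linear": [0, 0, 0], "turn": [0, 0, 0], "jaw": 1},
  {"linear": [0, 0, 0], "turn": [0, 0, 0], "jaw": 1},
  {"linear": [0, 0, 0], "turn": [0, 0, 0], "jaw": 1},
])

```text
time: 3.85
position: [0.5807, 0.2649, 0.1138]
tcp_rot: [-1.571, -0.0, 1.301]
contact_force: [0.8, -0.0, 0.8]
grip_width: 0.516
```

Request:
drive_tool([
  {"linear": [0, 0, 0], "turn": [0, 0, 0], "jaw": 1},
  {"linear": [0, 0, 0], "turn": [0, 0, 0], "jaw": 1},
])

```text
time: 4.1
position: [0.5807, 0.2649, 0.1138]
tcp_rot: [-1.571, -0.0, 1.301]
contact_force: [-0.1, 0.2, 0.9]
grip_width: 0.509
```

Gripped: 0.51 × 93 mm ≈ 47.5 mm, which matches the cap. I lift, then measure the hanging bottle's yaw.

Request:
drive_tool([
  {"linear": [0, -1, 0], "turn": [0, 0, 0], "jaw": 1},
  {"linear": [0, -2.5, 0], "turn": [0, 0, 0], "jaw": 1},
  {"linear": [0, -2.5, 0], "turn": [0, 0, 0], "jaw": 1},
  {"linear": [0, -2, 0], "turn": [0, 0, 0], "jaw": 1},
  {"linear": [0, 0, 0], "turn": [0, 0, 0], "jaw": 1},
])

```text
time: 4.72
position: [0.5816, 0.2651, 0.1957]
tcp_rot: [-1.574, -0.002, 1.301]
contact_force: [-0.4, 0.0, -2.6]
grip_width: 0.512
```

```bash
cat >> h.py <<'E'
from scipy.optimize import minimize
def fit(B,lo,hi,views=("scene","side")):
    b=[]
    for n in views:
        p,d,C,m=topfit(n,B,lo,hi,.05);b.append(C[m][:,:2]);cv2.imwrite(f"pics/{n}_l.png",p[...,::-1])
    print([len(x) for x in b]);b=np.vstack(b)
    # per-view offset (calibration) is left free
    k=[len(x) for x in [b]]
    def cost(p):
        c,s=np.cos(p[2]),np.sin(p[2]);q=(b-p[:2])@np.array([[c,-s],[s,c]])
        a=np.abs(q)-.019;sd=np.hypot(*np.maximum(a,0).T)+np.minimum(a.max(1),0)-.009
        return np.sum(np.minimum(abs(sd),.006))/len(b)*1e3
    R=[]
    for y in np.arange(0,1.57,.2):
        r=minimize(cost,[*B,y],method="Nelder-Mead",options=dict(initial_simplex=[[*B,y],[B[0]+.01,B[1],y],[B[0],B[1]+.01,y],[*B,y+.3]]))
        R.append((r.fun,r.x[0],r.x[1],np.degrees(r.x[2])%90))
    R.sort();print(np.round(R[:3],4))
E
python3 - <<'E'
from h import *
o=ctrl.observe();print(o["time"],o["position"],o["tcp_rot"],o["contact_force"])
fit((.581,.265),.095,.165); 
E
```

```text
4.725 [0.58157415 0.26508415 0.1956733 ] [-1.57404977 -0.00179067  1.30099864] [-0.40067096  0.01411307 -2.57878938]
[642, 643]
[[1.1213 0.5829 0.2633 8.5149]
 [1.1213 0.5829 0.2633 8.5158]
 [1.1213 0.5829 0.2633 8.5142]]
```

Request:
drive_tool([
  {"linear": [-2.2, 0, -0.2], "turn": [0, 0, 0], "jaw": 1},
  {"linear": [-5, 0, -0.44], "turn": [0, 0, 0], "jaw": 1},
  {"linear": [-5.5, 0, -0.5], "turn": [0, 0, 0], "jaw": 1},
  {"linear": [-5.5, 0, -0.5], "turn": [0, 0, 0], "jaw": 1},
  {"linear": [-3.8, 0, -0.3], "turn": [0, 0, 0], "jaw": 1},
])

```text
time: 5.45
position: [0.5388, 0.0445, 0.1927]
tcp_rot: [-1.569, 0.001, 1.299]
contact_force: [0.3, 0.4, -1.8]
grip_width: 0.51
```

Request:
drive_tool([
  {"linear": [0, 0, 0], "turn": [0, -5.7, 0], "jaw": 1},
  {"linear": [0, 0, 0], "turn": [0, -5.7, 0], "jaw": 1},
  {"linear": [0, 0, 0], "turn": [0, -5.7, 0], "jaw": 1},
  {"linear": [0, 0, 0], "turn": [0, 0, 0], "jaw": 1},
  {"linear": [0, 0, 0], "turn": [0, 0, 0], "jaw": 1},
])

```text
time: 6.08
position: [0.54, 0.0472, 0.1932]
tcp_rot: [-1.57, 0.0, 1.597]
contact_force: [-0.0, -0.2, -1.7]
grip_width: 0.514
```

```bash
python3 - <<'E'
from h import *
o=ctrl.observe();print(o["time"],o["position"],o["tcp_rot"],o["contact_force"])
fit((.543,.0465),.095,.165)
for n in("scene","side"):
    p,d,C,m=topfit(n,(.543,.0465),.046,.054,.07);print(n,m.sum(),cv2.minAreaRect((C[m][:,:2]*1000).astype(np.float32)))
a=cv2.imread("pics/scene_l.png")[90:240,270:450];b=cv2.imread("pics/side_l.png")[160:310,210:390]
cv2.imwrite("pics/over.png",cv2.resize(np.hstack([a,b]),(800,333),interpolation=2))
E
```

```text
6.075 [0.54004083 0.04718872 0.19316293] [-1.56969121e+00  2.21443351e-05  1.59718767e+00] [-0.00823027 -0.23300997 -1.68664584]
[538, 1082]
[[ 1.0429  0.5407  0.0463 25.8255]
 [ 1.0429  0.5407  0.0463 25.823 ]
 [ 1.0429  0.5407  0.0463 25.8268]]
scene 283 ((543.822998046875, 45.83533477783203), (83.93639373779297, 87.98930358886719), 25.29627799987793)
side 382 ((542.4923706054688, 45.164634704589844), (84.97843933105469, 84.64157104492188), 26.399423599243164)
```

View pics/over.png

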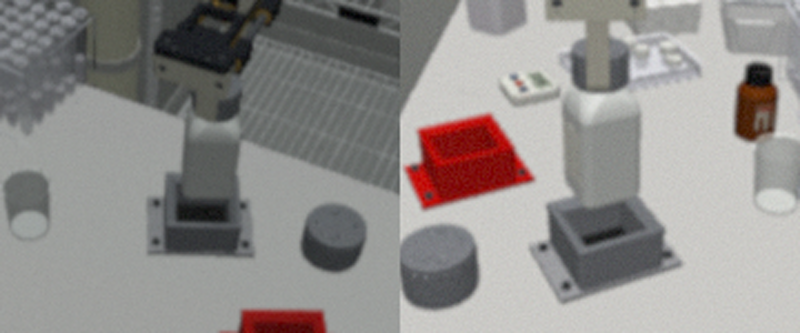

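The bottle hangs over the pocket, aligned within 1°. I shift 2 mm in x and lower.

Request:
drive_tool([
  {"linear": [0, 0, -0.2], "turn": [0, 0, 0], "jaw": 1},
  {"linear": [0, 1.5, 0], "turn": [0, 0, 0], "jaw": 1},
  {"linear": [0, 1, 0], "turn": [0, 0, 0], "jaw": 1},
  {"linear": [0, 0.7, 0], "turn": [0, 0, 0], "jaw": 1},
  {"linear": [0, 0.5, 0], "turn": [0, 0, 0], "jaw": 1},
])

```text
time: 6.9
position: [0.5424, 0.0477, 0.1559]
tcp_rot: [-1.57, -0.0, 1.599]
contact_force: [0.4, -1.0, -2.5]
grip_width: 0.512
```

Request:
drive_tool([
  {"linear": [0, 0.7, 0], "turn": [0, 0, 0], "jaw": 1},
  {"linear": [0, 0.7, 0], "turn": [0, 0, 0], "jaw": 1},
  {"linear": [0, 0.7, 0], "turn": [0, 0, 0], "jaw": 1},
  {"linear": [0, 0.5, 0], "turn": [0, 0, 0], "jaw": 1},
  {"linear": [0, 0, 0], "turn": [0, 0, 0], "jaw": 1},
])

```text
time: 7.52
position: [0.5423, 0.0477, 0.1302]
tcp_rot: [-1.57, -0.0, 1.599]
contact_force: [-0.1, 0.2, -1.1]
grip_width: 0.511
```

Request:
drive_tool([
  {"linear": [0, 0.4, 0], "turn": [0, 0, 0], "jaw": 1},
  {"linear": [0, 0.3, 0], "turn": [0, 0, 0], "jaw": 1},
  {"linear": [0, 0.2, 0], "turn": [0, 0, 0], "jaw": 1},
  {"linear": [0, 0, 0], "turn": [0, 0, 0], "jaw": 1},
])

```text
time: 8.02
position: [0.5428, 0.0477, 0.1218]
tcp_rot: [-1.571, 0.0, 1.599]
contact_force: [1.3, -0.4, -1.7]
grip_width: 0.514
```

Request:
drive_tool([
  {"linear": [0, 0.1, 0], "turn": [0, 0, 0], "jaw": 1},
  {"linear": [0, 0, 0], "turn": [0, 0, 0], "jaw": 1},
])

```text
time: 8.28
position: [0.543, 0.0477, 0.1214]
tcp_rot: [-1.572, 0.0, 1.599]
contact_force: [-0.8, 0.2, 5.5]
grip_width: 0.509
```

It touches at TCP z ≈ 0.1216, so the bottle's underside is at about 8 mm, the pocket floor's height. I press down.

Request:
drive_tool([
  {"linear": [0, 0.2, 0], "turn": [0, 0, 0], "jaw": 1},
  {"linear": [0, 0.2, 0], "turn": [0, 0, 0], "jaw": 1},
  {"linear": [0, 0, 0], "turn": [0, 0, 0], "jaw": 1},
])

```text
time: 8.65
position: [0.5432, 0.0477, 0.118]
tcp_rot: [-1.573, 0.0, 1.6]
contact_force: [-2.3, 0.9, 9.6]
grip_width: 0.51
```

Request:
drive_tool([
  {"linear": [0, 0.1, 0], "turn": [0, 0, 0], "jaw": 1},
  {"linear": [0, 0, 0], "turn": [0, 0, 0], "jaw": 1},
])

```text
time: 8.9
position: [0.5433, 0.0477, 0.1172]
tcp_rot: [-1.573, 0.0, 1.6]
contact_force: [-2.6, 1.2, 10.2]
grip_width: 0.509
```

Request:
drive_tool([
  {"linear": [0, 0.1, 0], "turn": [0, 0, 0], "jaw": 1},
  {"linear": [0, 0.05, 0], "turn": [0, 0, 0], "jaw": 1},
  {"linear": [0, 0, 0], "turn": [0, 0, 0], "jaw": 1},
])

```text
time: 9.28
position: [0.5437, 0.0476, 0.1165]
tcp_rot: [-1.574, 0.001, 1.6]
contact_force: [-3.9, 0.2, 14.3]
grip_width: 0.512
```

Bottomed at 14 N. I twist anticlockwise 65° in total while holding it down.

Request:
drive_tool([
  {"linear": [0, 0, 0], "turn": [0, -6.5, 0], "jaw": 1},
  {"linear": [0, 0, 0], "turn": [0, -6.5, 0], "jaw": 1},
  {"linear": [0, 0, 0], "turn": [0, -6.5, 0], "jaw": 1},
  {"linear": [0, 0, 0], "turn": [0, 0, 0], "jaw": 1},
])

```text
time: 9.78
position: [0.5443, 0.0476, 0.1164]
tcp_rot: [-1.575, 0.002, 1.941]
contact_force: [-2.3, 0.5, 13.3]
grip_width: 0.516
```

```bash
python3 -c "
from h import *
o=ctrl.observe();print(o['position'],o['tcp_rot'],o['contact_force'],o['wrist_torque'],o['joint_positions'])"
```

```text
[0.54426613 0.0476052  0.11644288] [-1.57479277  0.00200227  1.94117238] [-2.26831316  0.47252304 13.31546577] [0.14422922 0.33637174 0.07774434] [-1.17044791e-01  3.39477281e-01  1.68930610e+00  1.14694213e-04
  1.10834049e+00 -2.05827211e+00]
```

Request:
drive_tool([
  {"linear": [0, 0, 0], "turn": [0, -9, 0], "jaw": 1},
  {"linear": [0, 0, 0], "turn": [0, -9, 0], "jaw": 1},
  {"linear": [0, 0, 0], "turn": [0, -9, 0], "jaw": 1},
  {"linear": [0, 0, 0], "turn": [0, -9, 0], "jaw": 1},
  {"linear": [0, 0, 0], "turn": [0, -9, 0], "jaw": 1},
])

```text
time: 10.4
position: [0.5445, 0.0473, 0.1165]
tcp_rot: [-1.572, 0.005, 2.73]
contact_force: [-0.2, -0.6, 11.2]
grip_width: 0.509
```

Request:
drive_tool([
  {"linear": [0, 0, 0], "turn": [0, 0, 0], "jaw": 1},
])

```text
time: 10.52
position: [0.5445, 0.0472, 0.1164]
tcp_rot: [-1.572, 0.005, 2.727]
contact_force: [-1.3, -1.5, 11.9]
grip_width: 0.511
```

```bash
python3 -c "
from h import *
o=ctrl.observe();print(o['position'],o['tcp_rot'],o['contact_force'],o['wrist_torque'],o['joint_positions'])
p,d=ctrl.read_camera('side');q,d=ctrl.read_camera('scene')
cv2.imwrite('pics/tw.png',cv2.resize(np.hstack([q[90:240,270:450],p[160:310,210:390]])[...,::-1],(800,333),interpolation=2))"
```

```text
[0.54451373 0.04724898 0.11644688] [-1.57187075  0.00490289  2.72706568] [-1.26952616 -1.54709507 11.94339253] [0.03389246 0.32545612 0.03692658] [-1.17301340e-01  3.39575214e-01  1.68915055e+00 -4.56646313e-04
  1.10786435e+00 -2.84416675e+00]
```

View pics/tw.png

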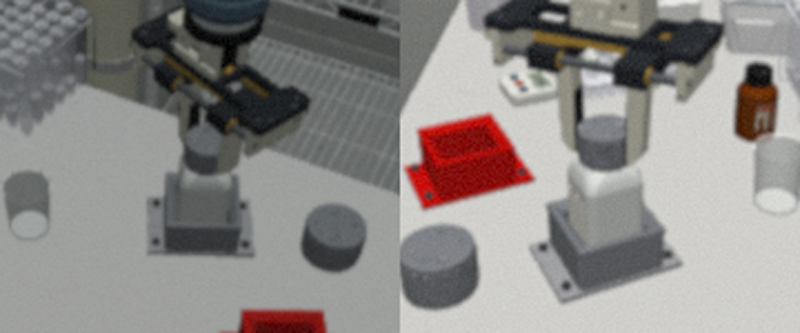

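The bottle sits in the holder and the cap has turned about 65° with the jaws. I lift gently and watch the force.

Request:
drive_tool([
  {"linear": [0, -0.4, 0], "turn": [0, 0, 0], "jaw": 1},
  {"linear": [0, -0.3, 0], "turn": [0, 0, 0], "jaw": 1},
  {"linear": [0, -0.3, 0], "turn": [0, 0, 0], "jaw": 1},
  {"linear": [0, 0, 0], "turn": [0, 0, 0], "jaw": 1},
])

```text
time: 11.12
position: [0.5425, 0.0476, 0.124]
tcp_rot: [-1.571, -0.0, 2.725]
contact_force: [0.3, 0.3, 2.4]
grip_width: 0.51
```

Request:
drive_tool([
  {"linear": [0, -0.4, 0], "turn": [0, 0, 0], "jaw": 1},
  {"linear": [0, -0.4, 0], "turn": [0, 0, 0], "jaw": 1},
  {"linear": [0, -0.4, 0], "turn": [0, 0, 0], "jaw": 1},
  {"linear": [0, 0, 0], "turn": [0, 0, 0], "jaw": 1},
])

```text
time: 11.62
position: [0.5428, 0.0477, 0.1365]
tcp_rot: [-1.571, 0.0, 2.725]
contact_force: [-0.7, -0.5, -1.0]
grip_width: 0.514
```

Request:
drive_tool([
  {"linear": [0, -1, 0], "turn": [0, 0, 0], "jaw": 1},
  {"linear": [0, -1.8, 0], "turn": [0, 0, 0], "jaw": 1},
  {"linear": [0, -1.8, 0], "turn": [0, 0, 0], "jaw": 1},
  {"linear": [0, -1.2, 0], "turn": [0, 0, 0], "jaw": 1},
  {"linear": [0, -0.7, 0], "turn": [0, 0, 0], "jaw": 1},
])

```text
time: 12.25
position: [0.5428, 0.0477, 0.202]
tcp_rot: [-1.571, 0.001, 2.725]
contact_force: [0.1, -0.4, -0.5]
grip_width: 0.513
```

Request:
drive_tool([
  {"linear": [0, 0, 0], "turn": [0, 0, 0], "jaw": 1},
  {"linear": [0, 0, 0], "turn": [0, 0, 0], "jaw": 1},
  {"linear": [0, 0, 0], "turn": [0, 0, 0], "jaw": 1},
  {"linear": [0, 0, 0], "turn": [0, 0, 0], "jaw": 1},
])

```text
time: 12.75
position: [0.5424, 0.0477, 0.2007]
tcp_rot: [-1.571, -0.001, 2.725]
contact_force: [-0.1, -0.8, -0.6]
grip_width: 0.513
```

```bash
python3 -c "
from h import *
o=ctrl.observe();print(o['time'],o['position'],o['tcp_rot'],o['contact_force'],o['grip_width'])
p,d=ctrl.read_camera('side');q,d=ctrl.read_camera('scene')
for n in('side','scene'):
  for t in('mouth','cap','cap_top','bottle','beaker','amber_bottle','timer'):
    for r in ctrl.mark_of(n,t): print(n,t,np.round(r['point'],3),round(r['conf'],2))
cv2.imwrite('pics/end.png',cv2.resize(np.hstack([q[60:240,270:450],p[130:310,210:390]])[...,::-1],(800,400),interpolation=2))"
```

```text
12.75 [0.54244116 0.04771274 0.20074548] [-1.57059239e+00 -7.52834984e-04  2.72517266e+00] [-0.14105596 -0.80097635 -0.61101432] 0.5133723808035373
side mouth [0.543 0.047 0.134] 0.67
side mouth [0.544 0.045 0.229] 0.22
side cap [0.394 0.008 0.002] 0.96
side cap [0.547 0.048 0.196] 0.66
side cap_top [0.393 0.005 0.045] 0.91
side cap_top [0.544 0.047 0.224] 0.74
side bottle [0.544 0.047 0.005] 0.74
side beaker [0.723 0.138 0.   ] 0.87
side amber_bottle [0.713 0.282 0.001] 0.85
side amber_bottle [0.545 0.048 0.005] 0.33
side amber_bottle [ 0.436  0.389 -0.   ] 0.28
side timer [0.434 0.391 0.001] 0.73
scene mouth [0.543 0.046 0.136] 0.62
scene cap [ 0.4    0.009 -0.   ] 0.96
scene cap [0.546 0.049 0.195] 0.95
scene cap_top [0.541 0.048 0.223] 0.85
scene cap_top [0.548 0.049 0.009] 0.64
scene bottle [0.549 0.05  0.004] 0.76
scene beaker [ 0.72   0.137 -0.   ] 0.69
scene amber_bottle [ 0.721  0.285 -0.003] 0.61
scene timer [ 0.43   0.388 -0.   ] 0.85
scene timer [ 0.719  0.286 -0.005] 0.63
```

View pics/end.png

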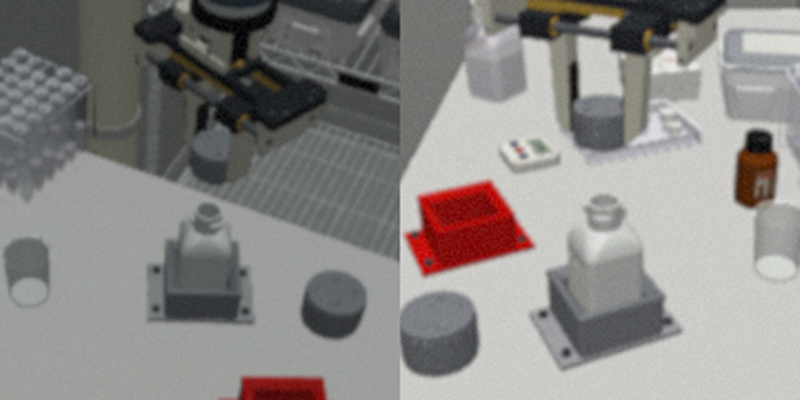

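The open bottle stands in the holder with its mouth at z ≈ 0.135 m (expected 0.136). The cap is 6 cm above it, level and centred. I hand the job in.

```bash
python3 -c "
from h import *
print(ctrl.job_done())"
```

```text
the job is handed in; nothing more can be done
None
```

The square white bottle is open and standing in the grey holder, and the gripper is still holding the cap over the mouth. I handed the job in at about 13 s of robot time; no verdict was reported.

- **Placing:** I carried the bottle by its cap, turned it about 17° to match the holder and lowered it in. It touched down where the pocket floor should be. At the end the networks put the mouth at z = 0.134 to 0.136 m, against 0.136 m expected on the floor.
- **Opening:** I pressed the cap to its bottom at about 14 N, turned it about 65° anticlockwise while held down, and lifted it straight up. The upward pull showed only the cap's weight, so the bottle stayed in the holder.
- **Final pose:** The cap's lower edge is about 6 cm above the mouth (top about 9 cm). It is level and within about 4 mm of centre, and the grip still reads about 48 mm.
- **Bystanders:** The beaker, amber bottle and timer are where they were, within the networks' error of a few millimetres.

No check failed. The networks gave a few stray low-confidence reports at the end. One conflict was stronger: the scene camera placed a second `cap_top` at the holder's base (confidence 0.64), which the final picture did not bear out.

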